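Show a brake pad end-on to the inspection camera

TASK

Slide the brake pad that stands in the steel brake carrier along its rails out from under the overhanging lips, lift it out, and hold it up to the inspection camera end-on: its length along the line of sight (either end first), top edge uppermost and not rolled, its middle on the line of sight 150 mm from the lens. Finish while holding it there, still, in the gripper; do not put it down or let go. Do not touch the camera or its stand, and leave the loose pad, the jar and the wrench where they are.

Things in the scene. Friction and masses are not known exactly. Their poses are not given: they have to be found in the camera images.
- pad_center (a point): Centre of the brake pad standing in the carrier (half-way up). Axes: x through the 15 mm thickness (steel backing 6 mm on -x, grey lining 9 mm on +x), y along its length, z up its 48 mm height. Length 100 mm, 116 over the two end ears (14 mm high, their middle 3 mm above the pad's). In the carrier its axes are parallel to the carrier's. Grip across the thickness from above, near the middle.
- pad: The same brake pad, about 0.3 kg; origin in the middle of its underside, 24 mm below pad_center, same axes.
- carrier: Fixed dark steel brake carrier on a plate 120 x 170 x 8 mm; origin under the plate's centre on the bench, z up. The pad stands on runners 12 mm above the bench and slides along the carrier's x between walls at y = +-60 mm, 57 mm high. Pad centre starts at x = +18 to +36 mm. It slides towards -x (low stops at x = -47 mm) and lifts out freely from x = -10 to -35 mm.
- lip_end (a point): Where the lips end, midway between the two of them: on the carrier at x = 0, y = 0, 56.5 mm above the bench, same axes as the carrier. Lips 8 mm thick reach in from both wall tops to y = +-52 mm, from here to the closed end at x = +50 mm. They pass 2.5 mm above the pad's ears, so the pad cannot be lifted there; its middle is open above.
- lens (a point): Centre of the front glass of the inspection camera. Its x axis is the line of sight, pointing from the work into the lens: it rises 25 degrees (0.436 rad) from the horizontal, as the camera looks down at the work; y is horizontal, z is the camera's own up direction. It is 0.28 to 0.33 m above the bench.
- focus (a point): The point in the free air where the middle of the pad is wanted: 150 mm in front of the lens on the line of sight. Same axes as lens: x towards the lens, z the direction that the pad's height (z) should follow; the pad's y goes along x, either way round.
- camera_head: Fixed grey camera box 60 x 50 x 46 mm with a black round lens barrel (38 mm across, 30 mm long), clamped to a column 20 mm thick; the column is 104 mm behind the lens; origin at the lens, but z is upright; at yaw 0 it looks towards -x and down. Not to be touched.
- camera_stand: Fixed stand of the camera: a base plate 130 x 150 x 12 mm with an upright column 20 mm thick and 0.43 m high; origin on the bench straight below the lens; the column stands 104 mm behind it (+x), the plate from 54 to 184 mm behind it. Not to be touched.
- other_pad: A second, like brake pad lying flat and loose on the bench (48 x 116 mm, 15 mm high); origin in the middle of its underside. Leave it alone.
- grease_jar: White plastic jar with a black cap, 68 mm across and 85 mm high, standing loose; origin at the centre of its underside. Leave it alone.
- wrench: Steel wrench lying loose on the bench along its own x axis; origin under its middle. Leave it alone.
Mind the look-alikes: they are no part of the job. Leave any blue look-alike of the carrier alone. What is shaped like the pad but red is not meant.

How it is judged (in metres and radians):
On the way, in this order (a step that is already met when the one before it is completed fails the run):
1. the pad has been slid along the rails clear of the lips, still down in the carrier (x of pad_center in the frame of carrier between -0.06 and -0.002 m and z of pad_center in the frame of carrier below 0.044 m), for 0.05 s.
2. the pad has been lifted clear of the carrier (z of pad_center in the frame of carrier above 0.1 m and contact force between the fingers and pad above 1 N), for 0.1 s.
At the end, for the whole second after the job is handed in: The pad is held still by the gripper alone, in the air: its centre within 20 mm of the point 150 mm in front of the lens, its length within 0.15 rad of the line of sight (either end first), its height within 0.15 rad of the camera's up direction with the top edge uppermost (distance between pad_center and focus below 0.02 m and angle between the y axis of pad_center and the x axis of focus, either way round below 0.15 rad and angle between the z axis of pad_center and the z axis of focus, either way round below 0.15 rad and angle between pad_center's own z axis and vertical below 1 rad and height (world z) of pad_center above 0.17 m and contact force between the fingers and pad above 1 N and contact force between pad and carrier below 0.1 N and linear speed of pad below 0.02 m/s and angular speed of pad below 0.15 rad/s); the arm keeps its last pose, push and grip.
It fails at once if the camera or its stand was touched (contact force between anything else and camera_head above 0.5 N or contact force between anything else and camera_stand above 0.5 N).
It fails at once if a thing on the bench to be left alone was moved more than 15 mm (distance of any of other_pad, grease_jar, wrench from where it was at the start of the episode above 0.015 m).
It also fails if it takes over 42 s, if anything falls off the work surface, if the arm or the gripper's body presses on something with over 40 N, if the wrist force passes 120 N, or if a joint passes its speed limit or range.

ROBOT

A 6-joint arm with a two-finger parallel gripper is mounted at the origin on the work surface. World frame = base frame: x ahead of the robot, y to its left, z up, the work surface at z = 0. Lengths are in mm, angles in rad, forces in N, time in s.
With the tool pointing down it reaches from about 300 to 875 mm from the base axis. Payload 4.2 kg.
Tool frame: the origin (TCP) lies at the very end of the fingers, on their centre line; the grasp point (between the pads) lies 19 mm behind it (bot.pinch_z is the distance from the TCP to the grasp point, in mm); z points along the fingers, y is the direction in which the jaws open and shut (so a half turn about z gives the same grasp; the last joint's range is limited). The gripper opens to 85 mm and grips with 20 to 120 N. Pads are 22 mm wide; open, the fingers measure 114 mm over their backs; the gripper's body (76 mm by 85 mm) begins 54 mm behind the grasp point. The pads swing forward as they close: fully open they stand 13 mm farther back than shut.
Start: joints at [1.324, 0.32, 1.565, -0, 1.257, -0.02], TCP at [129.296, 560.289, 231.338] pointing down, gripper open.
Joint ranges: [-3.11, 3.11], [-0.84, 2.01], [0.21, 2.61], [-1.34, 4.49], [0.05, 2.63], [-2.56, 2.56]. Speed limits (rad/s): [2.57, 2.57, 3.14, 3.14, 3.14, 3.14].

INTERFACE

Orientations are given as a 3x3 rotation matrix whose columns are the frame's x, y, z axes.
In Python, from station import bot, cams gives the robot as it stands. The module is installed in compiled form; this text tells all that it offers.
- The arm moves only by the tool carry_out, never from a script. Its argument "moves" is a list of rows, each a list of 6 numbers: the shift along the world's x, y, z in mm, then the turn, a rotation vector about the world's x, y, z in rad. In form: [[dx, dy, dz, rx, ry, rz], ...]. A call has 1 to 10 rows; each row shifts and turns the commanded pose from where the row before left it; what a row does not reach is not made up. A row lasts 1/10 s, in which the tool goes at most 50 mm and 8.59 degrees, less where a joint would pass 70% of its speed; a pose out of reach is approached as far as the arm can. A call is refused whole if a number of a shift passes 50 or a number of a turn 0.15, either way. A call with a gripper value outside its range is refused whole. "fingers" is the opening, from 0 (shut) to 1 (fully open), set as the call begins (left out, the last holds). The fingers move at their own pace and stop on an object; "grip_force" is the grip in N (left out, the last holds). Time passes only in rows, so rows that do not move let the fingers close. It gives the time, the measured TCP pose, the force and the opening at its end, in the units of the state.
- bot.sense(): the state, without advancing time (a new reading comes with each control period).
- cams.capture(name): name is "side" or "top"; returns a dict with "frame" (420x560x3 uint8, blue, green, red), "range_z" (420x560 float32, mm along the optical axis (not along the pixel's ray), 0 where there is no reading), "K" (3x3 intrinsics, pixels), "R" (3x3) and "t" (3): a world point X has camera coordinates R X + t. Camera axes: x right, y down, z forward; pixel columns grow to the right and rows downward; lengths in mm; the calibration is good to about 2 mm. A picture is of the moment at which its call begins.
- bot.finish_job(): hands the job in, once; it reports no verdict.
The state is a dict: "clock": time; "joint_positions": joint angles; "joint_velocities": joint speeds; "joint_torque": joint torques, N m; "ee_pos": TCP position; "tcp_rot": TCP orientation; "ft_force": force on the tool from outside, world axes, zero at the start; "ft_torque": the same for the moment, N m; "finger_gap": opening from 0.0 (shut) to 1.0 (fully open).
Only numpy, scipy, OpenCV 4.12 (cv2) and the standard library are available. Lean on these libraries where they do the work, as an engineer would, in place of code of your own. Each camera call takes 0.05 s, during which the arm holds its last target.

## Working session

There is one attempt and no reset: what is moved stays moved. The work goes in short steps, Python scripts to look and compute and a tool call to move; the robot and the scene stay as the last step left them, time stands still between calls to the robot, and variables do not carry over. Pictures are saved under pics/ and viewed, and the job is handed in when it is done.

Besides the shell and the picture viewer there is one more tool, called after ">>>" in YAML: its name, and indented under it one key for each argument. carry_out: Moves the arm, as the interface text tells. Its arguments: {"type":"object","properties":{"moves":{"type":"array","items":{"type":"array","items":{"type":"number"}}},"fingers":{"type":"number"},"grip_force":{"type":"number"}},"required":["moves"]}

```bash
mkdir -p pics && python3 - <<'E'
from station import bot,cams
import cv2,numpy as np,pickle
for n in("side","top"):
    c=cams.capture(n);cv2.imwrite(f"pics/{n}0.png",c["frame"]);pickle.dump(c,open(f"{n}0.pkl","wb"))
    print(n,c["K"].round(1).tolist(),c["R"].round(3).tolist(),c["t"].round(1))
print(bot.sense(),bot.pinch_z)
E
```

```text
side [[395.1, 0.0, 278.3], [0.0, 395.1, 211.5], [0.0, 0.0, 1.0]] [[0.702, -0.712, 0.01], [-0.366, -0.372, -0.853], [0.611, 0.595, -0.522]] [-430.2  366.2  859.8]
top [[467.7, 0.0, 281.0], [0.0, 467.7, 202.8], [0.0, 0.0, 1.0]] [[-0.017, -1.0, -0.007], [-0.998, 0.017, -0.068], [0.068, 0.006, -0.998]] [ -11.8  569.7 1542.2]
{'clock': 0.1, 'joint_positions': array([ 1.32398041e+00,  3.20250882e-01,  1.56556137e+00, -1.90864310e-05,
        1.25743778e+00, -2.00034853e-02]), 'joint_velocities': array([-0.00101807, -0.00168759, -0.00297436, -0.00046947, -0.0023602 ,
       -0.00088983]), 'joint_torque': array([-3.62275214e-04, -4.16409087e+01, -2.34705859e+01, -3.86674867e-05,
        4.94160820e-03, -1.13936636e-05]), 'ee_pos': array([129.20142296, 559.84594994, 230.55150763]), 'tcp_rot': array([[-9.74389464e-01,  2.24866678e-01, -3.87321667e-04],
       [ 2.24867011e-01,  9.74388131e-01, -1.61159470e-03],
       [ 1.50076880e-05, -1.65741676e-03, -9.99998626e-01]]), 'ft_force': array([ 0.28724553, -0.24431671, -0.73459149]), 'ft_torque': array([ 0.0542094 , -0.00500564,  0.01709378]), 'finger_gap': 1.0016271179655} 18.700000000000003
```

View pics/side0.png

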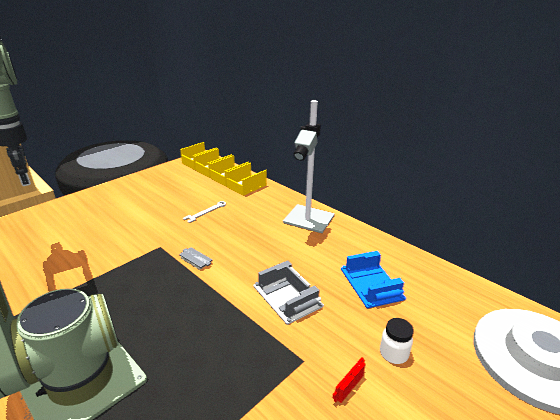

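View pics/top0.png

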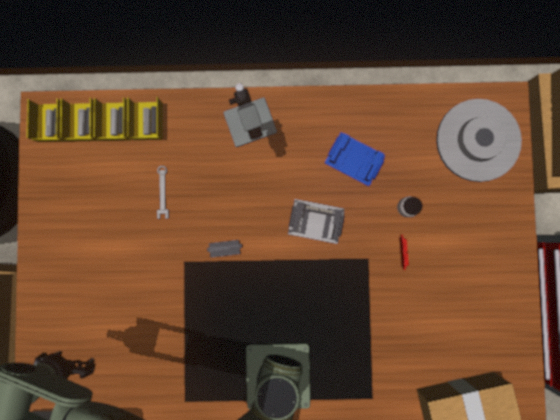

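```bash
python3 - <<'E'
import cv2,pickle,numpy as np
s=pickle.load(open("side0.pkl","rb"))["frame"];t=pickle.load(open("top0.pkl","rb"))["frame"]
a=cv2.resize(s[250:330,245:335],(400,356),interpolation=cv2.INTER_CUBIC)
b=cv2.resize(t[190:255,280:355],(400,347),interpolation=cv2.INTER_CUBIC)
c=cv2.resize(s[90:240,270:345],(200,400),interpolation=cv2.INTER_CUBIC)
im=np.zeros((600,800,3),np.uint8);im[:356,:400]=a;im[:347,400:]=b
cv2.imwrite("pics/c1.png",im)
a=cv2.resize(s[90:240,270:345],(300,600),interpolation=cv2.INTER_CUBIC)
b=cv2.resize(t[75:155,215:295],(480,480),interpolation=cv2.INTER_CUBIC)
im=np.zeros((600,800,3),np.uint8);im[:,:300]=a;im[:480,310:790]=b
cv2.imwrite("pics/c2.png",im)
E
```

```text
(no output)
```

View pics/c1.png

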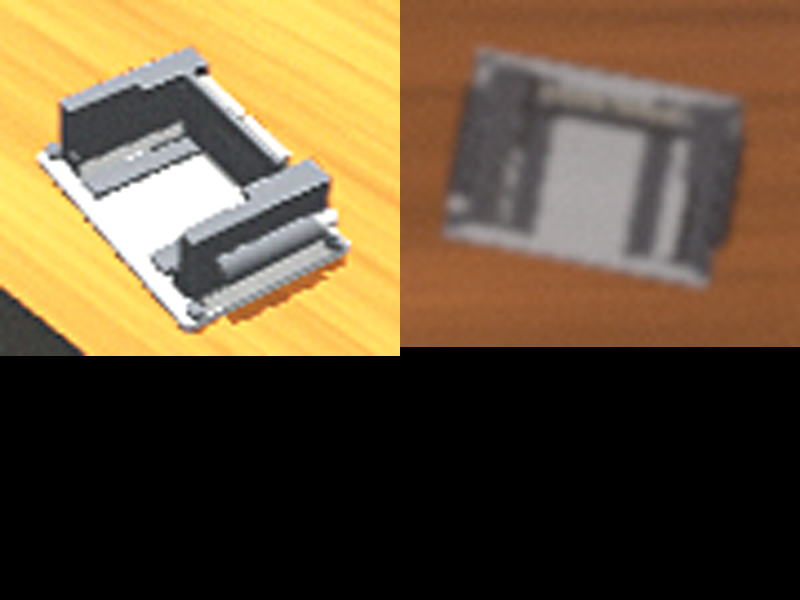

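View pics/c2.png

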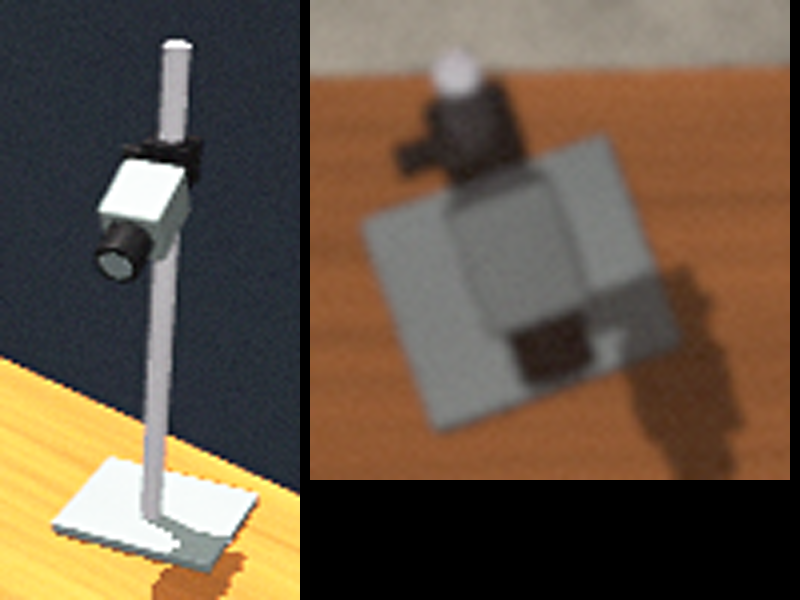

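```bash
cat > h.py <<'E'
import numpy as np,cv2,pickle
def cloud(c):
    z=c["range_z"].astype(float);K=c["K"];v,u=np.indices(z.shape)
    P=np.stack([(u-K[0,2])/K[0,0]*z,(v-K[1,2])/K[1,1]*z,z],-1)
    W=(P-c["t"])@c["R"]   # R^T(P-t)
    W[z<=0]=np.nan
    return W
def proj(c,X):
    Y=np.atleast_2d(X)@c["R"].T+c["t"];p=Y@c["K"].T;return p[:,:2]/p[:,2:]
E
python3 - <<'E'
from h import *
for n in("side","top"):
    c=pickle.load(open(n+"0.pkl","rb"));W=cloud(c)
    r=(slice(245,330),slice(245,335)) if n=="side" else (slice(185,260),slice(275,365))
    w=W[r].reshape(-1,3);f=c["frame"][r].reshape(-1,3).astype(int)
    tb=(f[:,2]-f[:,0]>60)
    print(n,"table z",np.nanmedian(w[tb,2]),np.nanstd(w[tb,2]))
    g=(~tb)&(w[:,2]>4)&np.isfinite(w[:,2])
    print(g.sum(),np.histogram(w[g,2],np.arange(0,72,4))[0], w[g].min(0),w[g].max(0))
    # heightmap image top-down 1px=0.5mm?
    r=(slice(75,150),slice(215,300)) if n=="top" else (slice(90,240),slice(275,345))
    w=W[r].reshape(-1,3);g=(w[:,2]>4)&np.isfinite(w[:,2])
    print(w[g].min(0),w[g].max(0),np.histogram(w[g,2],np.arange(0,480,20))[0])
E
```

```text
side table z -1.6483662672828554 3.915357862024285
2404 [  0 665 325  80  56  68  74  98 131 146  87  81 106 348 126  13   0] [ 432.74165421 -233.98280591    4.00365467] [568.97033687 -42.39063685  63.52475911]
[725.64453781 -13.88190072   4.01940658] [1327.48210357  724.10465927  431.52113775] [962 222 223 231 252 234 257 275 300 296 307 302 321 287 290 289 246 193
  41  41  41  34   0]
top table z -0.3599251425249985 3.741822516809379
1731 [  0 379 416 194  44   7  10  19  46  81  40  16  52 183 165  70   9] [ 378.02550505 -302.35317007    4.00098689] [625.96321953 -43.08696206  66.81902262]
[729.1626525  -88.90012322   4.00457265] [973.24923006 199.95342807 435.85111187] [1446   20    0    0    0    0    0    0    0    0    0    0    0    0
    3  135  307  335   39   17   22   59    0]
```

```bash
python3 - <<'E'
from h import *
im=np.zeros((600,800,3),np.uint8)
for k,n in enumerate(("side","top")):
    c=pickle.load(open(n+"0.pkl","rb"));W=cloud(c)
    w=W.reshape(-1,3);g=np.isfinite(w[:,2])&(w[:,2]>4)&(w[:,0]>400)&(w[:,0]<610)&(w[:,1]>-260)&(w[:,1]<-20)
    w=w[g]
    for p in w:
        col=(0,int(80+170*min(1,p[2]/64)),255) if p[2]>58 else (255,255,255) if p[2]>51 else (0,200,0) if p[2]>20 else (200,80,0)
        # up=+x, right=-y, 1.6 px/mm
        u=int(k*400+(-20-p[1])*1.6);v=int(60+(610-p[0])*2.0*0.8)
        cv2.circle(im,(u,v),1,col,-1)
cv2.imwrite("pics/hm.png",im)
E
```

```text
(no output)
```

View pics/hm.png

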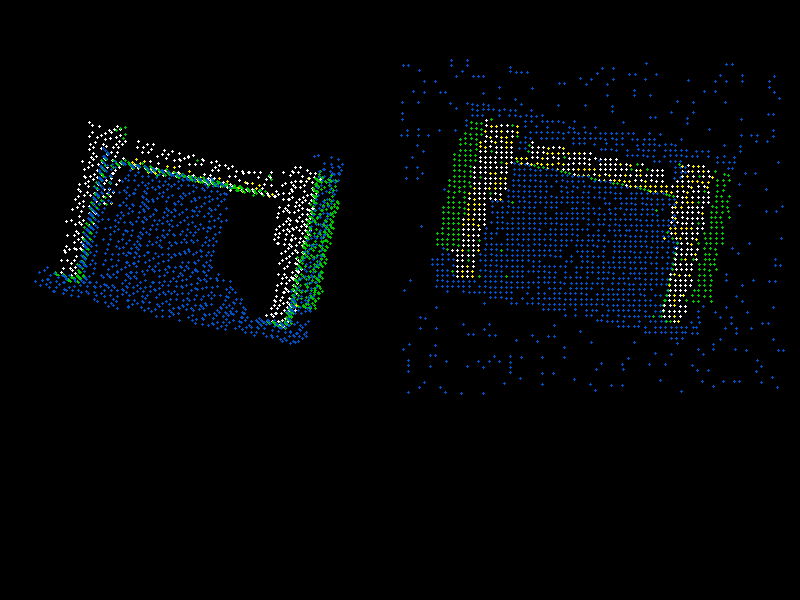

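```bash
python3 - <<'E'
from h import *
from scipy.optimize import differential_evolution
D={}
for n in("side","top"):
    c=pickle.load(open(n+"0.pkl","rb"));W=cloud(c);f=c["frame"].astype(int)
    sat=f[...,2]-f[...,0]
    w=W.reshape(-1,3);s=sat.reshape(-1)
    g=np.isfinite(w[:,2])&(w[:,0]>390)&(w[:,0]<630)&(w[:,1]>-270)&(w[:,1]<-10)
    D[n]=(w[g],s[g])
    w,s=D[n]
    obj=(s<45)
    def cost(p,ret=False):
        x,y,a=p;ca,sa=np.cos(a),np.sin(a)
        d=w[:,:2]-[x,y];lx=d@[ca,sa];ly=d@[-sa,ca]
        ins=1/(1+np.exp(-(np.minimum(60-abs(lx),85-abs(ly)))/1.0))
        wt=np.where(obj,-1,1)
        m=(w[:,2]<20)if n=="side" else np.ones(len(w),bool)
        return (wt*ins)[m].sum()/m.sum()
    r=differential_evolution(cost,[(440,560),(-190,-90),(-0.5,0.1)],seed=1,tol=1e-8,popsize=30)
    print(n,r.x,r.fun, obj.sum())
    # wall tops & pad
    x,y,a=r.x
    ca,sa=np.cos(a),np.sin(a);d=w[:,:2]-[x,y];lx=d@[ca,sa];ly=d@[-sa,ca]
    q=(w[:,2]>30)&(abs(ly)<50)&obj
    print(" pad top",q.sum(),np.percentile(lx[q],[2,10,50,90,98]).round(1),np.median(w[q,2]))
    for sg in(1,-1):
        q=(w[:,2]>51)&(sg*ly>50)&(lx<-8)&(sg*ly<80)
        print(" wall",sg,np.percentile(ly[q],[2,10,50,90,98]).round(1),np.percentile(lx[q],[2,98]).round(1))
        q=(w[:,2]>51)&(sg*ly>49)&(sg*ly<56)
        print(" lip",np.percentile(lx[q],[1,3,5,97]).round(1),np.median(w[q,2]))
E
```

```text
side [ 5.06979682e+02 -1.39418189e+02 -2.12887278e-01] -0.2445417023000778 2512
 pad top 251 [26.5 27.6 29.1 39.2 41.2] 52.42395379224662
 wall 1 [60.1 61.3 65.8 73.  74.3] [-48.1  -9.6]
 lip [ 1.8  2.2  3.8 46.1] 54.903860706726626
 wall -1 [-74.6 -72.8 -68.3 -61.2 -59.6] [-48.7  -8.9]
 lip [ 0.1  0.2  0.7 45.4] 54.69836687088972
top [ 5.07709918e+02 -1.36373269e+02 -2.13524358e-01] -0.32813838084659186 1883
 pad top 146 [28.2 28.6 34.6 41.7 43.3] 56.320185023523976
 wall 1 [62.2 63.  69.1 74.1 75.4] [-48.7  -9.1]
 lip [ 4.2  5.8  7.4 49. ] 55.73010661611539
 wall -1 [-72.1 -70.1 -65.4 -59.5 -58.8] [-47.5  -9.9]
 lip [ 2.4  4.6  6.4 48. ] 56.94592188605226
```

```bash
python3 - <<'E'
from h import *
from scipy.optimize import differential_evolution
for n in("side","top"):
    c=pickle.load(open(n+"0.pkl","rb"));W=cloud(c);f=c["frame"].astype(int)
    w=W.reshape(-1,3);s=(f[...,2]-f[...,0]).reshape(-1);v,u=np.indices(W.shape[:2]);uv=np.c_[u.ravel(),v.ravel()]
    g=np.isfinite(w[:,2])&(w[:,0]>690)&(w[:,0]<1010)&(w[:,1]>-70)&(w[:,1]<200)&(w[:,2]<25)&(w[:,2]>-12)
    q=w[g];obj=(s[g]<35)&(q[:,2]>5)
    print(n,len(q),obj.sum(),np.nanmedian(q[obj],0))
    def cost(p):
        x,y,a=p;ca,sa=np.cos(a),np.sin(a)
        d=q[:,:2]-[x,y];lx=d@[ca,sa];ly=d@[-sa,ca]
        ins=1/(1+np.exp(-(np.minimum(65-abs(lx),75-abs(ly)))/1.0))
        return (np.where(obj,-1,1)*ins).sum()/len(q)
    r=differential_evolution(cost,[(780,960),(-20,140),(-0.5,1.1)],seed=1,tol=1e-8,popsize=30)
    print(" base",r.x,r.fun)
    # column
    for lo,hi in((30,100),(100,200),(380,440)):
        m=np.isfinite(w[:,2])&(w[:,0]>780)&(w[:,0]<1010)&(w[:,1]>-70)&(w[:,1]<200)&(w[:,2]>lo)&(w[:,2]<hi)
        print(" col",lo,hi,m.sum(),np.median(w[m],0) if m.any() else '',w[m].std(0) if m.any() else '')
    m=np.isfinite(w[:,2])&(w[:,0]>690)&(w[:,0]<1010)&(w[:,1]>-70)&(w[:,1]<200)&(w[:,2]>250)
    pickle.dump((w[m],f.reshape(-1,3)[m],uv[m]),open(n+"_head.pkl","wb"))
    if n=="side":
        W2=W[150:166,293:308]
        for r in range(145,170,3): print(r,[tuple(W[r,cc].round(0).astype(int)) if np.isfinite(W[r,cc,2]) else None for cc in range(290,318,4)])
E
```

```text
side 3208 787 [837.17182364  67.65683651  10.24675032]
 base [8.51162467e+02 8.05277558e+01 3.35358299e-01] -0.213693990148662
 col 30 100 97 [829.10990364  68.31375729  65.52889711] [ 4.09091543  5.02516862 20.75860611]
 col 100 200 153 [828.23398916  67.74711904 151.19148591] [ 4.32383204  4.91177871 28.84669524]
 col 380 440 116 [828.45194886  68.19568096 408.41995383] [ 4.7855318   4.86411816 15.8245279 ]
145 [(np.int64(1319), np.int64(612), np.int64(-3)), (np.int64(1308), np.int64(573), np.int64(11)), (np.int64(752), np.int64(58), np.int64(316)), (np.int64(758), np.int64(47), np.int64(317)), (np.int64(760), np.int64(34), np.int64(321)), (np.int64(770), np.int64(26), np.int64(320)), (np.int64(800), np.int64(35), np.int64(309))]
148 [(np.int64(1316), np.int64(607), np.int64(-17)), (np.int64(1314), np.int64(579), np.int64(-8)), (np.int64(741), np.int64(48), np.int64(312)), (np.int64(746), np.int64(36), np.int64(314)), (np.int64(759), np.int64(32), np.int64(312)), (np.int64(770), np.int64(26), np.int64(310)), (np.int64(801), np.int64(35), np.int64(299))]
151 [(np.int64(1320), np.int
[... 1882 characters left out ...]
4(-80)), (np.int64(826), np.int64(68), np.int64(219)), (np.int64(1311), np.int64(439), np.int64(-61))]
169 [(np.int64(1310), np.int64(598), np.int64(-131)), (np.int64(1314), np.int64(574), np.int64(-124)), (np.int64(1317), np.int64(548), np.int64(-116)), (np.int64(1315), np.int64(519), np.int64(-106)), (np.int64(1310), np.int64(489), np.int64(-94)), (np.int64(829), np.int64(70), np.int64(207)), (np.int64(1314), np.int64(440), np.int64(-79))]
top 5563 989 [842.45462705  93.93831103  11.93030618]
 base [8.50278607e+02 8.15064046e+01 3.30769320e-01] -0.1574902799312821
 col 30 100 0  
 col 100 200 0  
 col 380 440 98 [830.88365664  76.14882    427.44082093] [ 5.41807114  5.35545177 16.87023551]
```

```bash
python3 - <<'E'
from h import *
c=pickle.load(open("side0.pkl","rb"));W=cloud(c)
yaw=.333
for z in(280,290,295,300,305,310): print(z,proj(c,[738.2,42.1,z]).round(1))
P=W[140:166,288:318].reshape(-1,3);P=P[np.isfinite(P[:,2])&(P[:,0]<800)&(P[:,2]>250)]
el=np.deg2rad(25);xh=np.array([np.cos(el)*np.cos(yaw),np.cos(el)*np.sin(yaw),np.sin(el)])
s=P@xh;print(np.percentile(s,[1,5,10,25,50]).round(1))
f0=np.percentile(s,10)
d=P[s<f0+6];print(len(d),d.mean(0),np.array([738.2,42.1,300])@xh)
im=c["frame"][135:175,280:325].copy();im=cv2.resize(im,None,fx=13,fy=13,interpolation=cv2.INTER_NEAREST)
zh=np.cross(xh,[-np.sin(yaw),np.cos(yaw),0]);yh=np.array([-np.sin(yaw),np.cos(yaw),0])
for z,col in((290,(0,0,255)),(300,(0,255,0)),):
  L=np.array([738.2,42.1,z])
  th=np.linspace(0,6.28,60);C=L+19*(np.cos(th)[:,None]*yh+np.sin(th)[:,None]*zh)
  p=((proj(c,C)-[280,135]+.5)*13).astype(int)
  cv2.polylines(im,[p.reshape(-1,1,2)],True,col,1)
cv2.imwrite("pics/lens.png",im);print(im.shape)
E
```

```text
280 [[298.4 158.9]]
290 [[298.5 155.8]]
295 [[298.6 154.2]]
300 [[298.7 152.7]]
305 [[298.7 151.1]]
310 [[298.8 149.5]]
[763.5 764.6 765.7 769.7 794. ]
89 [736.83466917  38.55919566 293.0550426 ] 771.5412902625098
(520, 585, 3)
```

View pics/lens.png

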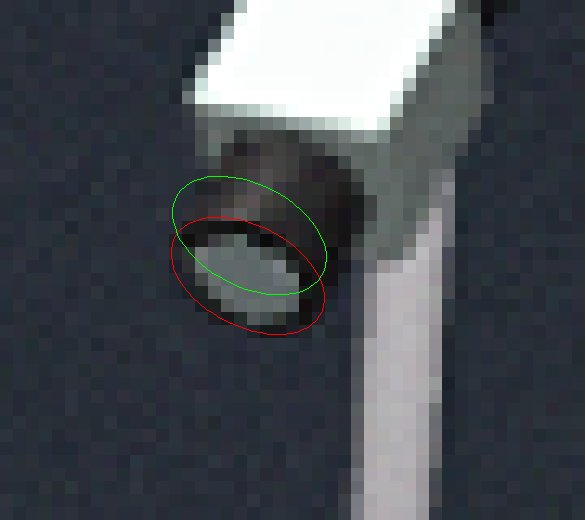

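```bash
python3 - <<'E'
from h import *
for n,cy in(("side",-139.4),("top",-135.2)):
    c=pickle.load(open(n+"0.pkl","rb"));w=cloud(c).reshape(-1,3);w=w[np.isfinite(w[:,2])]
    a=-.213;ca,sa=np.cos(a),np.sin(a);d=w[:,:2]-[507.3,cy];lx=d@[ca,sa];ly=d@[-sa,ca]
    for lo in range(14,76,4):
        q=(lx>=lo)&(lx<lo+4)&(abs(ly)<30)
        print(n,lo,q.sum(),np.percentile(w[q,2],[5,50,95]).round(1) if q.any() else '')
xh=np.array([np.cos(.436)*np.cos(.333),np.cos(.436)*np.sin(.333),np.sin(.436)]);yh=np.array([-np.sin(.333),np.cos(.333),0]);zh=np.cross(xh,yh)
px=-yh;R=np.c_[np.cross(px,-zh),px,-zh];print(R.round(3))
from scipy.spatial.transform import Rotation as Ro
R0=np.c_[np.cross([np.cos(a),np.sin(a),0],[0,0,-1]),[np.cos(a),np.sin(a),0],[0,0,-1]]
print(R0.round(3),Ro.from_matrix(R@R0.T).as_rotvec(),Ro.from_matrix(R).as_euler('ZYX'))
E
```

```text
side 14 20 [2.9 6.6 9. ]
side 18 17 [3.7 6.2 9.3]
side 22 23 [ 5.2  6.7 46.8]
side 26 190 [ 7.2 35.9 58.8]
side 30 19 [ 4.3 57.3 59.1]
side 34 13 [54.2 55.6 57.2]
side 38 22 [52.  54.7 56.4]
side 42 1 [53.6 53.6 53.6]
side 46 0 
side 50 0 
side 54 0 
side 58 0 
side 62 0 
side 66 0 
side 70 0 
side 74 1 [-1.6 -1.6 -1.6]
top 14 21 [ 0.5  8.2 14.3]
top 18 24 [ 2.8  9.8 15.6]
top 22 21 [ 3.9  9.1 15.1]
top 26 40 [ 4.  17.6 63. ]
top 30 22 [54.9 58.8 64.1]
top 34 20 [50.9 55.5 60.3]
top 38 22 [50.6 54.9 62.1]
top 42 14 [50.4 54.2 58.6]
top 46 12 [ 5.5  8.8 12.1]
top 50 24 [ 1.1  8.3 13.8]
top 54 20 [ 0.   5.6 13.4]
top 58 20 [ 3.   7.1 12.3]
top 62 19 [-4.3  0.4  4. ]
top 66 20 [-4.1 -0.5  3.2]
top 70 22 [-4.3  1.   5. ]
top 74 22 [-7.  -1.6  4.9]
[[ 0.857  0.327  0.399]
 [ 0.296 -0.945  0.138]
 [ 0.422 -0.    -0.906]]
[[ 0.211  0.977  0.   ]
 [ 0.977 -0.211  0.   ]
 [ 0.     0.    -1.   ]] [ 0.34075808 -0.30213796 -1.00792591] [ 0.333      -0.436       3.14159265]
```

>>> carry_out:
  moves:
    - [24,-41.5,0,0,0,-0.09]
    - [24,-41.5,0,0,0,-0.09]
    - [24,-41.5,0,0,0,-0.09]
    - [24,-41.5,0,0,0,-0.09]
    - [24,-41.5,0,0,0,-0.09]
    - [24,-41.5,0,0,0,-0.09]
    - [24,-41.5,0,0,0,-0.09]
    - [24,-41.5,0,0,0,-0.09]
    - [24,-41.5,0,0,0,-0.09]
    - [24,-41.5,0,0,0,-0.09]
  fingers: 0.6
  grip_force: 60

```text
clock: 1.1
ee_pos: [369.7, 143.4, 231.3]
tcp_rot: [[-0.426, 0.905, 0.0], [0.905, 0.426, 0.0], [0.0, 0.0, -1.0]]
ft_force: [1.0, 1.3, -0.3]
finger_gap: 0.599
```

>>> carry_out:
  moves:
    - [24,-41.5,0,0,0,-0.09]
    - [24,-41.5,0,0,0,-0.09]
    - [24,-41.5,0,0,0,-0.09]
    - [24,-41.5,0,0,0,-0.09]
    - [24,-41.5,0,0,0,-0.09]
    - [24,-41.5,0,0,0,-0.09]
    - [24,-41.5,0,0,0,-0.09]
    - [0,0,0,0,0,0]
    - [0,0,0,0,0,0]
    - [0,0,0,0,0,0]

```text
clock: 2.1
ee_pos: [536.5, -144.3, 230.9]
tcp_rot: [[0.184, 0.983, -0.001], [0.983, -0.184, 0.001], [0.001, -0.002, -1.0]]
ft_force: [-0.4, -0.6, 0.3]
finger_gap: 0.6
```

```bash
cat > st.py <<'E'
from station import bot
import numpy as np
s=bot.sense();np.set_printoptions(suppress=True,precision=3)
print(s["clock"],s["ee_pos"],s["joint_positions"],s["ft_force"],s["finger_gap"]);print(s["tcp_rot"])
print("yaw tool y",np.arctan2(s["tcp_rot"][1,1],s["tcp_rot"][0,1]))
E
python3 st.py
```

```text
2.1 [ 536.469 -144.257  230.939] [-0.284  0.29   1.609  0.     1.244 -0.099] [-0.403 -0.594  0.287] 0.6001555933588653
[[ 0.184  0.983 -0.001]
 [ 0.983 -0.184  0.001]
 [ 0.001 -0.002 -1.   ]]
yaw tool y -0.1849745524072672
```

>>> carry_out:
  moves:
    - [5,-0.5,0,0,0,-0.028]
    - [0,0,-40,0,0,0]
    - [0,0,-40,0,0,0]
    - [0,0,-40,0,0,0]
    - [0,0,-21,0,0,0]
    - [0,0,0,0,0,0]
    - [0,0,0,0,0,0]

```text
clock: 2.8
ee_pos: [542.9, -145.1, 91.2]
tcp_rot: [[0.212, 0.977, 0.001], [0.977, -0.212, -0.0], [-0.0, 0.001, -1.0]]
ft_force: [-0.1, -0.3, -0.4]
finger_gap: 0.604
```

```bash
python3 st.py && python3 - <<'E'
from h import *
from station import cams
s=cams.capture("side")["frame"];t=cams.capture("top")["frame"]
im=np.zeros((480,800,3),np.uint8)
im[:400,:400]=cv2.resize(s[230:330,240:340],(400,400),interpolation=cv2.INTER_CUBIC)
im[:400,400:]=cv2.resize(t[170:270,270:370],(400,400),interpolation=cv2.INTER_CUBIC)
cv2.imwrite("pics/a1.png",im)
E
```

```text
2.8 [ 542.871 -145.097   91.165] [-0.282  0.423  1.791  0.     0.926 -0.068] [-0.11  -0.31  -0.388] 0.6040856775217358
[[ 0.212  0.977  0.001]
 [ 0.977 -0.212 -0.   ]
 [-0.     0.001 -1.   ]]
yaw tool y -0.21322078410031647
```

View pics/a1.png

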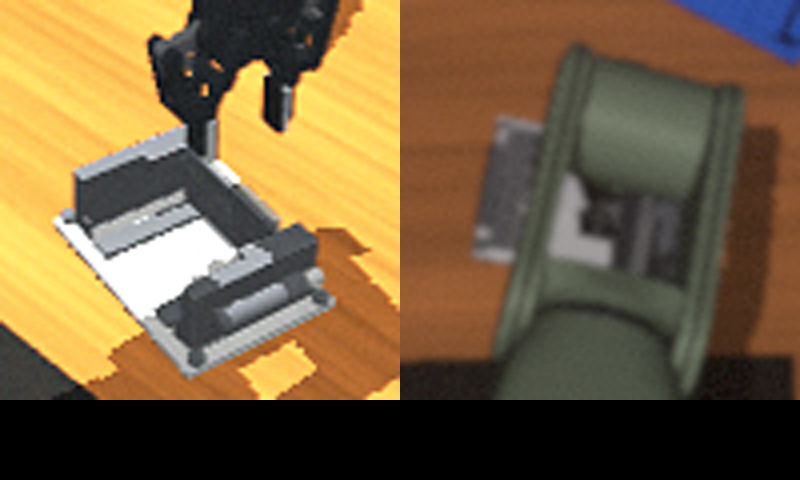

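The side crop shows the two fingers straddling the standing pad's top edge, which runs from about (240,170) to (275,215). The pad sits in the grey steel carrier. The blue copy and the red pad are elsewhere. I'll descend now.

>>> carry_out:
  moves:
    - [-1,0,-20,0,0,0]
    - [0,0,-20,0,0,0]
    - [0,0,-15,0,0,0]
    - [0,0,-12,0,0,0]
    - [0,0,0,0,0,0]
    - [0,0,0,0,0,0]

```text
clock: 3.5
ee_pos: [542.0, -145.9, 24.2]
tcp_rot: [[0.212, 0.977, 0.002], [0.977, -0.212, -0.0], [-0.0, 0.002, -1.0]]
ft_force: [-0.5, -0.4, -0.3]
finger_gap: 0.597
```

```bash
python3 st.py
```

```text
3.5 [ 542.026 -145.884   24.227] [-0.283  0.506  1.86   0.     0.774 -0.069] [-0.501 -0.382 -0.303] 0.5973807167526745
[[ 0.212  0.977  0.002]
 [ 0.977 -0.212 -0.   ]
 [-0.     0.002 -1.   ]]
yaw tool y -0.21399460793795444
```

>>> carry_out:
  moves:
    - [0,0,0,0,0,0]
    - [0,0,0,0,0,0]
    - [0,0,0,0,0,0]
    - [0,0,0,0,0,0]
    - [0,0,0,0,0,0]
    - [0,0,0,0,0,0]
    - [0,0,0,0,0,0]
    - [0,0,0,0,0,0]
  fingers: 0
  grip_force: 30

```text
clock: 4.3
ee_pos: [541.6, -145.8, 24.1]
tcp_rot: [[0.212, 0.977, 0.001], [0.977, -0.212, -0.0], [-0.0, 0.001, -1.0]]
ft_force: [-0.4, 0.6, 5.3]
finger_gap: 0.171
```

```bash
python3 st.py
```

```text
4.3 [ 541.648 -145.81    24.083] [-0.283  0.506  1.861 -0.     0.774 -0.069] [-0.41   0.605  5.266] 0.17050966779504206
[[ 0.212  0.977  0.001]
 [ 0.977 -0.212 -0.   ]
 [-0.     0.001 -1.   ]]
yaw tool y -0.2139641587099994
```

>>> carry_out:
  moves:
    - [-4,0.9,0,0,0,0]
    - [-7,1.5,0,0,0,0]
    - [-7,1.5,0,0,0,0]
    - [-7,1.5,0,0,0,0]
    - [0,0,0,0,0,0]
  grip_force: 40

```text
clock: 4.8
ee_pos: [516.1, -140.4, 24.1]
tcp_rot: [[0.212, 0.977, 0.002], [0.977, -0.212, -0.001], [-0.0, 0.002, -1.0]]
ft_force: [2.4, -0.9, 6.6]
finger_gap: 0.173
```

```bash
python3 st.py
```

```text
4.8 [ 516.127 -140.365   24.118] [-0.287  0.475  1.924 -0.     0.741 -0.073] [ 2.425 -0.884  6.581] 0.1731288309578623
[[ 0.212  0.977  0.002]
 [ 0.977 -0.212 -0.001]
 [-0.     0.002 -1.   ]]
yaw tool y -0.21405175866806675
```

Slides smoothly with 2.5 N of drag. 30 mm more.

>>> carry_out:
  moves:
    - [-6,1.3,0,0,0,0]
    - [-7,1.5,0,0,0,0]
    - [-7,1.5,0,0,0,0]
    - [-7,1.5,0,0,0,0]
    - [-3,0.7,0,0,0,0]
    - [0,0,0,0,0,0]
    - [0,0,0,0,0,0]

```text
clock: 5.5
ee_pos: [486.6, -134.0, 24.1]
tcp_rot: [[0.212, 0.977, 0.002], [0.977, -0.212, -0.001], [-0.0, 0.002, -1.0]]
ft_force: [4.0, -1.6, 7.3]
finger_gap: 0.171
```

```bash
python3 st.py && python3 - <<'E'
from h import *
from station import cams
s=cams.capture("side")["frame"];t=cams.capture("top")["frame"]
im=np.zeros((400,800,3),np.uint8)
im[:400,:400]=cv2.resize(s[230:330,240:340],(400,400),interpolation=cv2.INTER_CUBIC)
im[:400,400:]=cv2.resize(t[170:270,270:370],(400,400),interpolation=cv2.INTER_CUBIC)
cv2.imwrite("pics/a2.png",im)
E
```

```text
5.5 [ 486.598 -133.99    24.098] [-0.291  0.44   1.994 -0.     0.705 -0.077] [ 4.031 -1.552  7.322] 0.17069827725822023
[[ 0.212  0.977  0.002]
 [ 0.977 -0.212 -0.001]
 [-0.     0.002 -1.   ]]
yaw tool y -0.21408195204745306
```

View pics/a2.png

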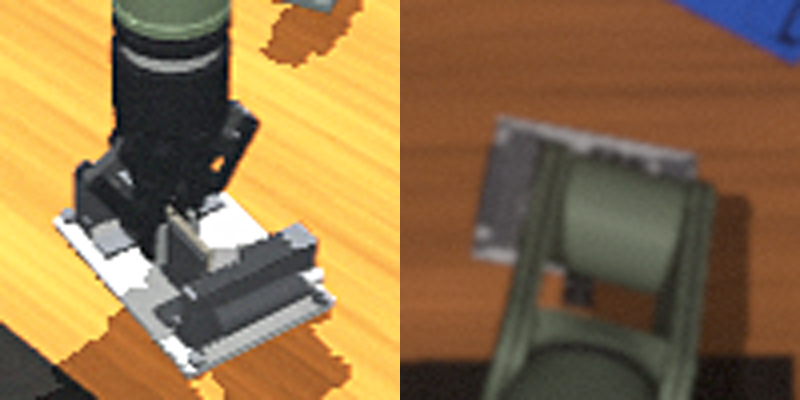

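The side crop shows the pad at (185,235), off its end stop and clear of the lips, still standing in the carrier at x ≈ -22 mm. I'll firm up the grip and lift straight up.

>>> carry_out:
  moves:
    - [0,0,0,0,0,0]
    - [0,0,0,0,0,0]
    - [0,0,3,0,0,0]
    - [0,0,8,0,0,0]
    - [0,0,12,0,0,0]
    - [0,0,15,0,0,0]
    - [0,0,20,0,0,0]
    - [0,0,20,0,0,0]
    - [0,0,20,0,0,0]
    - [0,0,0,0,0,0]
  grip_force: 100

```text
clock: 6.6
ee_pos: [487.3, -134.1, 124.0]
tcp_rot: [[0.212, 0.977, 0.005], [0.977, -0.212, -0.001], [-0.0, 0.005, -1.0]]
ft_force: [0.5, -0.5, -2.7]
finger_gap: 0.159
```

```bash
python3 st.py
```

```text
6.6 [ 487.34  -134.131  123.972] [-0.291  0.307  1.883 -0.     0.948 -0.077] [ 0.531 -0.456 -2.727] 0.1594758799604465
[[ 0.212  0.977  0.005]
 [ 0.977 -0.212 -0.001]
 [-0.     0.005 -1.   ]]
yaw tool y -0.214002724109062
```

>>> carry_out:
  moves:
    - [0,0,20,0,0,0]
    - [0,0,30,0,0,0]
    - [0,0,20,0.034,-0.03,-0.101]
    - [0,0,20,0.034,-0.03,-0.101]
    - [0,0,0,0.034,-0.03,-0.101]
    - [0,0,0,0.034,-0.03,-0.101]
    - [0,0,0,0.034,-0.03,-0.101]
    - [0,0,0,0.034,-0.03,-0.101]
    - [0,0,0,0,0,0]
    - [0,0,0,0,0,0]

```text
clock: 7.6
ee_pos: [485.5, -133.7, 210.5]
tcp_rot: [[0.703, 0.675, 0.224], [0.663, -0.736, 0.137], [0.258, 0.052, -0.965]]
ft_force: [0.7, 0.0, -2.5]
finger_gap: 0.161
```

>>> carry_out:
  moves:
    - [0,0,0,0.034,-0.03,-0.101]
    - [0,0,0,0.034,-0.03,-0.101]
    - [0,0,0,0.034,-0.03,-0.101]
    - [0,0,0,0.034,-0.03,-0.101]
    - [0,0,0,0,0,0]
    - [0,0,0,0,0,0]

```text
clock: 8.2
ee_pos: [486.4, -133.7, 211.2]
tcp_rot: [[0.858, 0.327, 0.396], [0.297, -0.945, 0.138], [0.419, -0.001, -0.908]]
ft_force: [0.6, 0.9, -3.1]
finger_gap: 0.157
```

```bash
cat >> st.py <<'E'
from scipy.spatial.transform import Rotation as Ro
y=.333;e=np.deg2rad(25)
xh=np.array([np.cos(e)*np.cos(y),np.cos(e)*np.sin(y),np.sin(e)]);yh=np.array([-np.sin(y),np.cos(y),0]);zh=np.cross(xh,yh)
Rt=np.c_[np.cross(-yh,-zh),-yh,-zh];F=np.array([738,41.5,290.5])-150*xh
print("turn left",Ro.from_matrix(Rt@s["tcp_rot"].T).as_rotvec(),"shift left",F-12*zh-s["ee_pos"])
E
python3 st.py
```

```text
8.2 [ 486.432 -133.706  211.25 ] [-0.487  0.089  2.003  0.445  0.796  0.477] [ 0.565  0.935 -3.096] 0.15708082143201485
[[ 0.858  0.327  0.396]
 [ 0.297 -0.945  0.138]
 [ 0.419 -0.001 -0.908]]
yaw tool y -1.23718374392585
turn left [ 0.    -0.004 -0.001] shift left [127.883 132.425   4.982]
```

>>> carry_out:
  moves:
    - [15,15,1,0,0,0]
    - [20,20,1,0,0,0]
    - [20,20,1,0,0,0]
    - [20,20,1,0,0,0]
    - [20,20,1,0,0,0]
    - [20,20,0,0,0,0]
    - [12,17,0,0,0,0]
    - [0,0,0,0,-0.003,0]
    - [0,0,0,0,0,0]
    - [0,0,0,0,0,0]

```text
clock: 9.2
ee_pos: [612.9, -2.2, 216.0]
tcp_rot: [[0.857, 0.325, 0.399], [0.294, -0.946, 0.138], [0.422, -0.001, -0.907]]
ft_force: [0.5, 0.3, -2.7]
finger_gap: 0.162
```

```bash
python3 st.py && python3 - <<'E'
from h import *
from station import cams
im=np.zeros((450,800,3),np.uint8)
for k,n in enumerate(("side","top")):
    c=cams.capture(n);pickle.dump(c,open(n+"1.pkl","wb"));f=c["frame"]
    y=.333;e=np.deg2rad(25);xh=np.array([np.cos(e)*np.cos(y),np.cos(e)*np.sin(y),np.sin(e)])
    L=np.array([738,41.5,290.5]);F=L-150*xh
    p=proj(c,F)[0];print(n,p,proj(c,L)[0])
    r0,c0=int(p[1])-70,int(p[0])-50
    g=cv2.resize(f[r0:r0+112,c0:c0+100],(400,448),interpolation=cv2.INTER_CUBIC)
    def q(X): return tuple(((proj(c,X)[0]-[c0,r0]+.5)*4).astype(int).tolist())
    cv2.line(g,q(F-58*xh),q(F+58*xh),(0,0,255),1);cv2.circle(g,q(L),4,(0,255,0),1)
    im[:448,k*400:k*400+400]=g
cv2.imwrite("pics/a3.png",im)
E
```

```text
9.2 [612.88   -2.207 215.994] [-0.118  0.219  1.827  0.283  0.718  0.944] [ 0.496  0.276 -2.717] 0.16213259983177924
[[ 0.857  0.325  0.399]
 [ 0.294 -0.946  0.138]
 [ 0.422 -0.001 -0.907]]
yaw tool y -1.2398328003414711
turn left [-0.    -0.001  0.002] shift left [1.435 0.926 0.238]
side [278.95403644 193.89038791] [298.65005158 155.69563114]
top [273.8665724  184.31710353] [256.68454506 136.26949686]
```

View pics/a3.png

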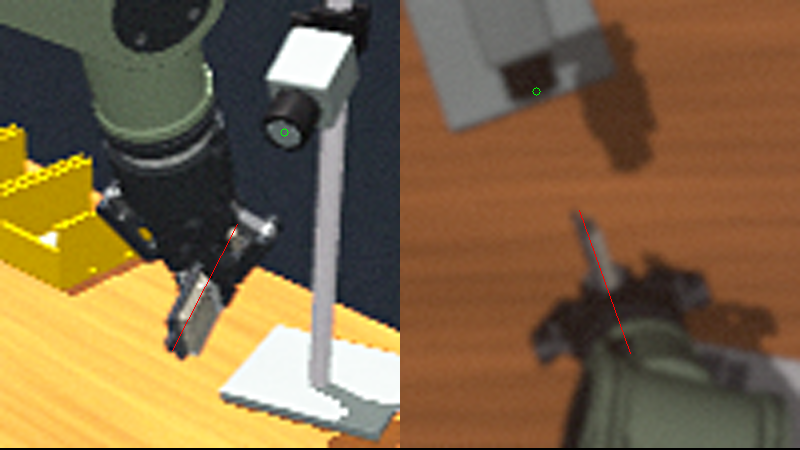

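```bash
python3 - <<'E'
from h import *
from station import bot
s=bot.sense();R=s["tcp_rot"];zt=R[:,2];px=R[:,1];pz=-zt;py=np.cross(pz,px)
C=s["ee_pos"]-12*zt
for n in("side","top"):
    c=pickle.load(open(n+"1.pkl","rb"));W=cloud(c);w=W.reshape(-1,3)
    d=w-C;q=np.c_[d@px,d@py,d@pz]
    m=np.isfinite(q[:,0])&(abs(q[:,0])<14)&(abs(q[:,1])<75)&(abs(q[:,2])<34)
    v,u=np.indices(W.shape[:2]);uv=np.c_[u.ravel(),v.ravel()][m]
    print(n,m.sum())
    for lo in range(-70,75,10):
        k=m&(q[:,1]>=lo)&(q[:,1]<lo+10)
        if k.sum()>2: print(lo,k.sum(),"x",np.percentile(q[k,0],[10,50,90]).round(1),"z",np.percentile(q[k,2],[3,97]).round(1))
E
```

```text
side 252
-60 13 x [-3.8 -1.2  1.3] z [-3.1  9.4]
-50 60 x [-2.4  1.1  8.5] z [-23.5  21.6]
-40 35 x [-1.3  8.4 10. ] z [-19.4  21.5]
-30 41 x [-0.9  8.4  9.9] z [-22.6  22.8]
-20 53 x [-8.3  8.3 11.1] z [-21.3  32.7]
-10 31 x [-7.5 -2.7 10.6] z [-25.3  33. ]
0 6 x [-8.  -6.  -0.9] z [18.3 33.2]
30 9 x [ 8.1  9.5 10.3] z [-1.1 18.4]
40 4 x [9.5 9.7 9.8] z [ 1.6 15.7]
top 127
0 11 x [-6.8 -0.3  7.5] z [-0.1 28.3]
10 36 x [-11.4   0.2  10. ] z [-11.9  32.3]
20 17 x [-6.8 -1.9  4.8] z [14.3 26.6]
30 21 x [-7.1 -0.7  4.5] z [ 6.5 24.7]
40 27 x [-6.4  0.4  5. ] z [-20.   24.8]
50 11 x [-7.7 -5.6 -3.8] z [ 5.7 25.1]
60 4 x [-7.3 -5.  -3.3] z [ 0.6 10.7]
```

The pad's measured extents in the gripper frame match expectation: about ±24 mm in height, ears near ±58 mm, and no tilt. I'll make the last small correction and settle.

>>> carry_out:
  moves:
    - [1.4,1,0,0,0,0]
    - [0,0,0,0,0,0]
    - [0,0,0,0,0,0]
    - [0,0,0,0,0,0]
    - [0,0,0,0,0,0]
    - [0,0,0,0,0,0]
    - [0,0,0,0,0,0]
    - [0,0,0,0,0,0]

```text
clock: 10.1
ee_pos: [614.7, -0.8, 216.3]
tcp_rot: [[0.857, 0.324, 0.4], [0.294, -0.946, 0.138], [0.423, -0.001, -0.906]]
ft_force: [-0.7, 0.0, -3.0]
finger_gap: 0.159
```

```bash
python3 st.py && python3 -c "
from station import bot
print(bot.finish_job())"
```

```text
10.1 [614.696  -0.778 216.317] [-0.115  0.221  1.824  0.282  0.718  0.948] [-0.663  0.013 -2.972] 0.15917712725116204
[[ 0.857  0.324  0.4  ]
 [ 0.294 -0.946  0.138]
 [ 0.423 -0.001 -0.906]]
yaw tool y -1.2403610376734562
turn left [-0.001  0.     0.003] shift left [-0.381 -0.502 -0.085]
the job is handed in; nothing more can be done
None
```

I slid the pad about 56 mm along its rails, to x ≈ -22 mm in the carrier, and lifted it out at 100 N grip. I then handed the job in at 10.1 s, still holding it end-on to the inspection camera. No verdict was reported.

**Pose:** the last check put the tool within 1 mm and 0.003 rad of the target, which comes from my image measurements. The lens should be good to a few millimetres. The side-camera fit put its centre at (738, 41.5, 290.5) mm.

**Grip:** the gripper carried about 3 N of load with the fingers 13.5 mm apart. The depth readings before a final 2 mm correction showed the pad square in the gripper, with no slip or tilt.

**Disagreement:** the two cameras differed by about 4 mm on the carrier's sideways position, so I used the mean. The grasp and the slide both went through cleanly, with 4 N of drag at most.

The planned path stayed clear of the camera, its stand and the loose things. I did not re-measure the loose pad, the jar or the wrench afterwards.

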